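Set up the row of sample cartons on the counter display

ROBOT

A 7-joint arm with a two-finger parallel gripper is mounted at the origin on the work surface. World frame = base frame: x ahead of the robot, y to its left, z up, the work surface at z = 0. Lengths are in m, angles in rad, forces in N, time in s.
With the tool pointing down it reaches from about 0.4 to 0.85 m from the base axis. Payload 10.4 kg.
Tool frame: the origin (TCP) lies between the finger pads; the fingertips stand 22 mm ahead of it and the grasp point (between the pads) lies 3 mm ahead of it; z points along the fingers, y is the line along which they close (so a half turn about z gives the same grasp; the last joint's range is limited). The gripper opens to 85 mm and grips with 20 to 120 N. Pads are 22 mm wide; open, the fingers measure 114 mm over their backs; the gripper's body (76 mm by 85 mm) begins 54 mm behind the grasp point. The pads swing forward as they close: fully open they stand 13 mm farther back than shut.
Start: joints at [1.146, 0.332, -0.065, 1.46, 0.022, 1.35, -0.088], TCP at [0.244, -0.575, 0.253] pointing down, gripper open.
Joint ranges: [-2.6, 2.6], [-0.5, 2.12], [-1.47, 1.34], [0.16, 2.42], [-1.27, 4.41], [0.06, 2.06], [-2.6, 2.6]. Speed limits (rad/s): [2.22, 2.22, 2.79, 2.79, 3.14, 3.14, 3.14].

INTERFACE

Orientations are given as a unit quaternion [x, y, z, w].
In Python, from workcell import manip, camera, ticket, boxes_of, outline_of gives the robot as it stands.
- The arm moves only by the tool carry_out, never from a script. Its argument "deltas" is a list of rows, each a list of 5 numbers: the shift along the tool's x, y, z as a fraction of full scale, then the turn about the tool's z as a fraction of full scale, then the opening, from -1 (shut) to 1 (fully open), so that 0 is half open. In form: [[tx, ty, tz, spin, gripper], ...]. A call has 1 to 20 rows; each row is the pose to reach, as a shift and turn from the pose commanded when the call began, along the tool's axes at that moment; what a row does not reach only later rows make up. Full scale, the value 1, is 150 mm for a shift and 30 degrees for a turn. A row lasts 1/8 s, in which the tool goes at most 62.5 mm and 10.7 degrees, less where a joint would pass 70% of its speed; a pose out of reach is approached as far as the arm can. A call with a number of a shift or a turn outside -1 to 1 is refused whole. A call with a gripper value outside its range is refused whole. The fingers move at their own pace and stop on an object; "force" is the grip in N (left out, the last holds). Time passes only in rows, so rows that repeat a pose let the fingers close. It gives the time, the measured TCP pose, the force, the opening and the grip force at its end, in the units of the state.
- manip.get_obs(): the state, without advancing time (a new reading comes with each control period).
- camera(name): name is "scene" or "top" or "wrist"; returns a dict with "img" (480x640x3 uint8, red, green, blue), "depth" (480x640 float32, m along the optical axis (not along the pixel's ray), 0 where there is no reading), "vertical_fov" (degrees; the focal length in pixels is half the picture's height over the tangent of half this angle, whatever the lens; pixels are square), "cx", "cy" (the principal point, pixels), "R" (3x3) and "t" (3): a world point X has camera coordinates R X + t. Camera axes: x right, y down, z forward; pixel columns grow to the right and rows downward; lengths in m; the calibration is good to about 2 mm. A picture is of the moment at which its call begins.
- ticket.hand_in(): hands the job in; it is judged then, once.
Trained networks look in a picture, given as the dict that the camera call returned (one of the last four; its "shot" number tells which), for a name from the list of things; names that differ only in an ending like _2 or _b are one class to them, and where a whole thing is asked for, a point or a joint stands for the part that bears it (a point fixed in the world has none). Each returns a list of dicts, best first, with "conf" (0 to 1); they miss things now and then, are a little off and sometimes report something else, mostly with a low value. They report only what shows in the picture. A call takes as long as a camera call.
- boxes_of(query, picture): "position" ([x, y, z] in m, in world coordinates, good to about 4 mm: the middle of the surface that is visible of it).
- outline_of(query, picture): "region" (480x640 bool, what is visible of it).
The state is a dict: "clock": time; "joint_pos": joint angles; "joint_velocities": joint speeds; "tau": joint torques, N m; "position": TCP position; "ee_rot": TCP orientation; "ft_force": force on the tool from outside, world axes, zero at the start; "torque": the same for the moment, N m; "grip_width": opening from 0.0 (shut) to 1.0 (fully open); "grasp_force": force on a finger pad.
Only numpy, scipy, OpenCV 4.12 (cv2) and the standard library are available. Lean on these libraries where they do the work, as an engineer would, in place of code of your own. Each camera call takes 0.05 s, during which the arm holds its last target. There are 200 camera calls.

TASK

Complete the display row on the grey riser: stand the small carton with the red card midway between the two big cartons, in line with them and with its card to the front like theirs. Then stand one sample upright in the middle of each carton's top, square to the carton: the gate wheel on the one with the yellow card, the black guide roller on the one with the white card, and the flanged ring on the small carton. Leave the red and white handset carton, the polished end cap and the brass hinge where they are.

Things in the scene. Friction and masses are not known exactly. Their poses are not given: they have to be found in the camera images.
- carton_yellow_top (a point): Big blue cardboard carton with a YELLOW price card folded over its front top edge; 90 mm deep (x) by 100 mm wide (y) by 60 mm high, full and immovable. It stands on the riser: a grey sheet-metal board with dark red long edges, 20 mm high, 130 deep by 440 mm wide, lying on the counter. The point is the centre of its flat top face (80 mm above the counter); x points to its front (the card side), y along the row, z up. The paper card is flat and does not stand in the way.
- carton_white_top (a point): Big blue carton exactly like the other but with a WHITE price card, on the same riser, facing the same way, its centre about 260 mm from the other's, so 160 mm of free riser lies between the two. Which of the two stands left changes. The point is the centre of its top face (80 mm above the counter); x points to its front (the card side), y along the row, z up.
- small_carton_center (a point): Small loose blue carton with a RED price card over its front top edge; 90 mm deep (x) by 62 mm wide (y) by 60 mm high, about 0.55 kg, stiff and closed. The point is its centre, 30 mm above its underside; x points to its front (the card side), z up. Grip it across the 62 mm.
- gate_wheel_center (a point): Sample of a steel gate wheel: a dark grey grooved wheel, 76 mm across and 20 mm thick, standing upright in a bright U-shaped galvanised bracket with a flat foot 90 (x) by 34 mm (y), the wheel's axle along y; 80 mm high in all, about 0.45 kg. The cheeks of the bracket are 34 mm apart over their outsides, 84 mm long up to 38 mm above the underside, with round tops up to 66 mm. The point lies on the middle axis 40 mm above the underside; z up. Grip it across the cheeks, along y.
- guide_roller_center (a point): Sample of a guide roller: a black nylon roller, 40 mm across, upright on a galvanised flat foot 70 (x) by 36 (y) by 5 mm, with a steel nut on top; 56 mm high in all, about 0.25 kg. The black roller spans 9 to 47 mm above the underside. The point lies on the roller's axis 28 mm above the underside; z up.
- flange_ring_center (a point): Sample of a flanged ring: a galvanised square foot 60 by 60 by 6 mm with four dark bolt holes, and on it a standing ring, 52 mm across and 20 mm thick along y, with a black plastic liner round its open bore (30 mm); 60 mm high in all, about 0.32 kg. The bore runs along y. The point lies on the middle axis 30 mm above the underside; z up. Grip the ring across its 20 mm thickness, above the foot.
- handset_center (a point): Bystander: a red and white carton standing upright, 30 (x) by 58 (y) by 85 mm high, light and easily tipped. The point is its centre, 42.5 mm above its underside. Leave it alone.
- end_cap_center (a point): Bystander: a plain polished steel end cap, a disc 64 mm across and 26 mm high lying flat. The point is its centre, 13 mm above its underside. Leave it alone.
- brass_hinge_center (a point): Bystander: a brass hinge lying open and flat beyond the row, 100 (x) by 70 mm (y), 16 mm high. The point is its centre, 8 mm above its underside. Leave it alone.

How it is judged:
By the outcome, as a careful person would: the job done as asked, in the order asked, and still so for the second after the job is handed in, with the robot touching nothing.
It also fails if it takes over 122 s, if anything falls off the work surface, if the arm or the gripper's body presses on something with over 40 N, if the wrist force passes 120 N, or if a joint passes its speed limit or range.

## Working session

There is one attempt and no reset: what is moved stays moved. The work goes in short steps, Python scripts to look and compute and a tool call to move; the robot and the scene stay as the last step left them, time stands still between calls to the robot, and variables do not carry over. Pictures are saved under pics/ and viewed, at most 14 in all, crops included, and the job is handed in when it is done.

Besides the shell and the picture viewer there is one more tool, called as name([rows], argument=value, ...), one row to a line, values as JSON. carry_out: Moves the arm, as the interface text tells. Its arguments: {"type":"object","properties":{"deltas":{"type":"array","items":{"type":"array","items":{"type":"number"}}},"force":{"type":"number"}},"required":["deltas"]}

```bash
mkdir -p pics
cat > h.py <<'E'
import numpy as np, cv2
from workcell import manip, camera, ticket, boxes_of, outline_of
def cloud(p):
    f=240/np.tan(np.radians(p["vertical_fov"])/2)
    v,u=np.mgrid[0:480,0:640]; d=p["depth"]
    c=np.stack([(u-p["cx"])/f*d,(v-p["cy"])/f*d,d],-1)
    X=(c-p["t"])@p["R"]; X[d==0]=np.nan
    return X
def save(p,n): cv2.imwrite("pics/"+n+".png",cv2.cvtColor(p["img"],cv2.COLOR_RGB2BGR))
E
python3 - <<'E'
from h import *
np.set_printoptions(precision=4,suppress=True)
print(manip.get_obs())
names="carton_yellow_top carton_white_top small_carton_center gate_wheel_center guide_roller_center flange_ring_center handset_center end_cap_center brass_hinge_center".split()
for n in("scene","top"):
    p=camera(n); save(p,n+"0"); X=cloud(p); np.savez(n+"0.npz",X=X,img=p["img"])
    print(n,p["vertical_fov"],-p["R"].T@p["t"])
    for q in names:
        for b in boxes_of(q,p)[:2]:
            print(q,b["position"],round(b["conf"],2))
        for b in outline_of(q,p)[:1]:
            m=b["region"]; P=X[m]; P=P[~np.isnan(P[:,0])]
            zt=np.percentile(P[:,2],98); T=P[P[:,2]>zt-0.008]
            r=cv2.minAreaRect(T[:,:2].astype(np.float32)*1000)
            v,u=np.nonzero(m)
            print("   px",u.mean().round(),v.mean().round(),"ztop",zt.round(4),"rect top mm",r,round(b["conf"],2))
E
```

```text
{'clock': 0.0, 'joint_pos': array([ 1.1464,  0.3329, -0.0647,  1.4609,  0.0216,  1.3499, -0.0885]), 'joint_velocities': array([ 0.0014, -0.0004,  0.0013, -0.0001,  0.0014, -0.0005,  0.0014]), 'tau': array([ -0.0011, -62.5451,   0.049 , -39.161 ,   0.0163,   0.0098,
         0.    ]), 'position': array([ 0.2443, -0.5749,  0.2525]), 'ee_rot': array([ 0.9799,  0.1996, -0.0002, -0.0007]), 'ft_force': array([-0.4121,  0.5512, -0.4502]), 'torque': array([ 0.0131, -0.0287,  0.0205]), 'grasp_force': 0.0, 'grip_width': 0.9971947362442095}
scene 56.60724822764984 [ 1.1978 -0.121   1.0328]
carton_yellow_top [0.6427, -0.0958, 0.0805] 0.89
   px 412.0 176.0 ztop 0.0287 rect top mm ((390.4138488769531, 327.50494384765625), (56.67206573486328, 56.3222541809082), 22.822673797607422) 0.26
carton_white_top [0.643, 0.166, 0.0806] 0.78
   px 385.0 244.0 ztop 0.0841 rect top mm ((627.169189453125, 167.16436767578125), (92.910400390625, 99.93485260009766), 0.2618083655834198) 0.96
small_carton_center [0.43, -0.3285, 0.0619] 0.57
   px 189.0 214.0 ztop 0.0631 rect top mm ((406.6579284667969, -330.599273681
[... 2490 characters left out ...]
rect top mm ((447.2730712890625, 89.8670654296875), (38.26080322265625, 19.9604549407959), 15.394850730895996) 0.88
handset_center [0.5665, 0.3455, 0.0863] 0.76
   px 172.0 251.0 ztop 0.0894 rect top mm ((568.493896484375, 355.3144226074219), (30.373178482055664, 59.197784423828125), 3.580953359603882) 0.67
end_cap_center [0.3912, 0.3287, 0.0221] 0.61
   px 185.0 327.0 ztop 0.0288 rect top mm ((392.28363037109375, 326.51031494140625), (56.72476577758789, 59.064491271972656), 75.21977233886719) 0.61
brass_hinge_center [0.7898, -0.0415, 0.002] 0.57
   px 341.0 165.0 ztop 0.0183 rect top mm ((791.1039428710938, -46.84547805786133), (99.98658752441406, 34.40033721923828), 1.347400188446045) 0.62
```

View pics/scene0.png

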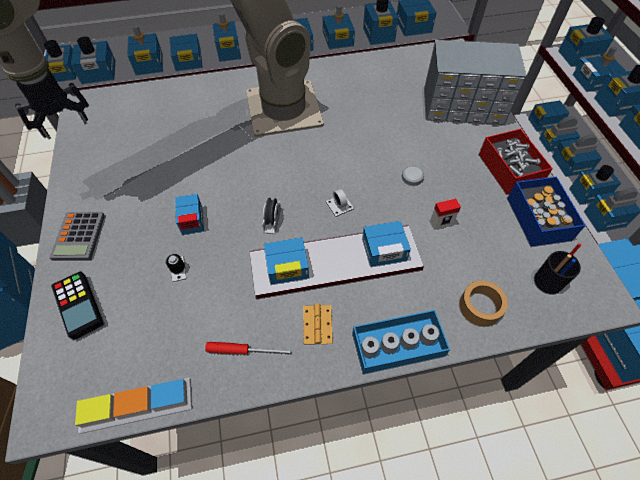

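View pics/top0.png

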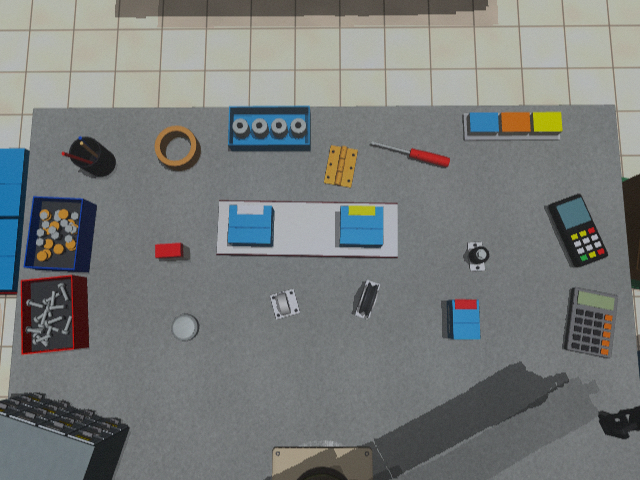

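The scene camera looks back at the robot. The cards face +x: red at (187,221) px, yellow at (290,269), white at (390,251). The row runs along y. The top view agrees: wheel at (367,300), ring at (284,303), roller at (477,255), small carton at (464,319). Next I refine these poses.

```bash
cat > fit.py <<'E'
from h import *
from scipy.spatial import ConvexHull
def rect(P,lab):
    r=cv2.minAreaRect(np.float32(P[:,:2]*1000)); (a,b),(w,h),t=r
    print(lab,len(P),"c",round(a,1),round(b,1),"wh",round(w,1),round(h,1),"ang",round(t,1),"z",round(float(np.median(P[:,2])*1000),1))
def crop(X,c,rad,z0,z1):
    P=X.reshape(-1,3); P=P[~np.isnan(P[:,0])]
    return P[(np.hypot(P[:,0]-c[0],P[:,1]-c[1])<rad)&(P[:,2]>z0)&(P[:,2]<z1)]
E
python3 - <<'E'
from fit import *
for n in("top","scene"):
    X=np.load(n+"0.npz")["X"]; print(n)
    for l,c in dict(t1=(.5,0),t2=(.5,-.25),t3=(.4,.2)).items():
        print(l,np.round(np.median(crop(X,c,.03,-.02,.02)[:,2])*1000,1))
    rect(crop(X,(.628,-.093),.075,.073,.095),"yel")
    rect(crop(X,(.63,.167),.075,.073,.095),"whi")
    rect(crop(X,(.41,-.33),.062,.054,.075),"small")
    rect(crop(X,(.63,.035),.3,.012,.03),"riser")
    for l,c,h in (("wheel",(.458,-.108),.08),("roller",(.563,-.376),.056),("ring",(.447,.09),.06)):
        rect(crop(X,c,.055,h-.02,h+.01),l+" top")
        rect(crop(X,c,.055,.004,h+.01),l+" all")
        rect(crop(X,c,.055,.003,.012),l+" foot")
E
```

```text
top
t1 -0.4
t2 -0.0
t3 -0.5
yel 1646 c 628.1 -92.5 wh 98.5 91.9 ang 88.9 z 80.1
whi 1653 c 630.9 167.4 wh 101.1 92.3 ang 89.2 z 79.8
small 1086 c 411.1 -331.2 wh 63.9 88.7 ang 90.0 z 60.1
riser 6905 c 654.3 42.2 wh 488.5 521.5 ang 70.0 z 19.8
wheel top 276 c 458.6 -108.7 wh 34.2 66.6 ang 71.1 z 70.5
wheel all 576 c 457.0 -109.6 wh 96.9 100.3 ang 70.1 z 58.4
wheel foot 198 c 458.0 -108.2 wh 101.0 108.8 ang 75.5 z 4.5
roller top 234 c 561.5 -374.9 wh 38.0 38.1 ang 1.2 z 48.4
roller all 478 c 561.8 -376.3 wh 102.5 104.6 ang 2.4 z 33.7
roller foot 293 c 562.1 -374.5 wh 104.9 104.8 ang 82.6 z 4.7
ring top 183 c 447.3 89.9 wh 49.6 20.0 ang 15.4 z 55.5
ring all 580 c 443.6 90.3 wh 101.9 98.9 ang 29.5 z 7.8
ring foot 461 c 446.9 87.1 wh 102.1 105.7 ang 82.1 z 5.5
scene
t1 0.1
t2 -0.0
t3 0.1
yel 1299 c 623.4 -92.6 wh 99.6 92.7 ang 88.8 z 80.0
whi 1229 c 626.1 168.2 wh 101.3 94.3 ang 88.2 z 80.4
small 635 c 406.4 -330.6 wh 62.1 95.4 ang 90.0 z 60.0
riser 5637 c 670.0 40.0 wh 496.8 477.0 ang 65.8 z 19.9
wheel top 179 c 455.9 -108.4 wh 35.4 60.5 ang 81.5 z 71.0
wheel all 484 c 464.5 -103.2 wh 81.1 93.6 ang 12.2 z 51.5
wheel foot 110 c 460.9 -106.2 wh 89.5 102.1 ang 3.2 z 4.8
roller top 194 c 558.1 -374.9 wh 40.9 38.5 ang 25.7 z 47.4
roller all 374 c 558.8 -380.6 wh 87.5 90.3 ang 50.6 z 37.8
roller foot 159 c 562.6 -376.4 wh 98.5 105.4 ang 50.3 z 4.7
ring top 118 c 444.5 91.4 wh 46.5 21.5 ang 16.2 z 55.7
ring all 399 c 446.2 94.7 wh 89.2 98.8 ang 4.6 z 10.8
ring foot 247 c 444.5 92.3 wh 92.0 102.9 ang 5.6 z 6.1
```

```bash
cat >> h.py <<'E'
def go(x,y,z,yaw,o=None):
    "deltas from measured pose to TCP target (yaw deg of tool x)"
    from scipy.spatial.transform import Rotation as Ro
    o=o or manip.get_obs(); R=Ro.from_quat(o["ee_rot"]).as_matrix()
    cy=np.degrees(np.arctan2(R[1,0],R[0,0])); d=R.T@(np.array([x,y,z])-o["position"])
    s=-((yaw-cy+90)%180-90)
    print("t",round(o["clock"],2),"pos",np.round(o["position"],4),"yaw",round(cy,2),"tilt",np.round(R[2],3),"q7",round(o["joint_pos"][6],2),"w",round(o["grip_width"],3),"gf",o["grasp_force"],"ft",np.round(o["ft_force"],1))
    print("  full-scale shift",np.round(d/.15,3),"spin",round(s/30,3))
E
python3 -c "
from h import *
go(.410,-.331,.2,0)"
```

```text
t 1.9 pos [ 0.2444 -0.5752  0.2534] yaw 23.02 tilt [ 0.  0. -1.] q7 -0.09 w 1.004 gf 0.0 ft [ 0.3  0.8 -0.1]
  full-scale shift [ 1.653 -1.067  0.356] spin 0.767
```

carry_out([
  [1,-0.65,0.2,0.767,1],
  [1,-0.65,0.2,0.767,1],
  [1,-0.65,0.2,0.767,1],
  [1,-0.65,0.2,0.767,1],
])

```text
clock: 2.4
position: [0.3477, -0.4224, 0.223]
ee_rot: [1.0, 0.004, 0.0, -0.001]
ft_force: [-0.0, -0.5, 1.3]
grip_width: 1.0
grasp_force: 0.0
```

```bash
python3 -c "
from h import *
go(.410,-.331,.2,0)"
```

```text
t 2.4 pos [ 0.3477 -0.4224  0.223 ] yaw 0.45 tilt [ 0.001 -0.002 -1.   ] q7 -0.78 w 1.0 gf 0.0 ft [-0.  -0.5  1.3]
  full-scale shift [ 0.42  -0.606  0.155] spin 0.015
```

carry_out([
  [0.43,-0.62,0.2,0.0,1],
  [0.43,-0.62,0.2,0.0,1],
  [0.43,-0.62,0.2,0.0,1],
  [0.43,-0.62,0.2,0.0,1],
  [0.43,-0.62,0.2,0.0,1],
])

```text
clock: 3.02
position: [0.408, -0.3355, 0.1937]
ee_rot: [1.0, -0.001, 0.0, 0.0]
ft_force: [-0.5, -1.0, -0.4]
grip_width: 1.001
grasp_force: 0.0
```

Run:
```python
from fit import *
p=camera("wrist"); save(p,"w1"); X=cloud(p); print(np.round(-p["R"].T@p["t"],3))
rect(crop(X,(.41,-.33),.062,.054,.075),"small wrist")
print(np.round(np.median(crop(X,(.41,-.33),.12,-.02,.01)[:,2]),4))
p=camera("top"); X=cloud(p); rect(crop(X,(.563,-.376),.04,.003,.012),"roller foot")
go(.410,-.331,.040,0)
```

```text
[ 0.481 -0.336  0.315]
small wrist 9696 c 407.8 -331.7 wh 62.2 90.6 ang 89.8 z 60.6
0.0005
roller foot 225 c 562.8 -373.6 wh 74.4 74.1 ang 78.0 z 5.5
t 3.12 pos [ 0.4082 -0.335   0.1936] yaw -0.11 tilt [ 0.     0.001 -1.   ] q7 -1.0 w 0.999 gf 0.0 ft [-0.6  0.5  0.7]
  full-scale shift [ 0.012 -0.028  1.024] spin -0.004
```

View pics/w1.png

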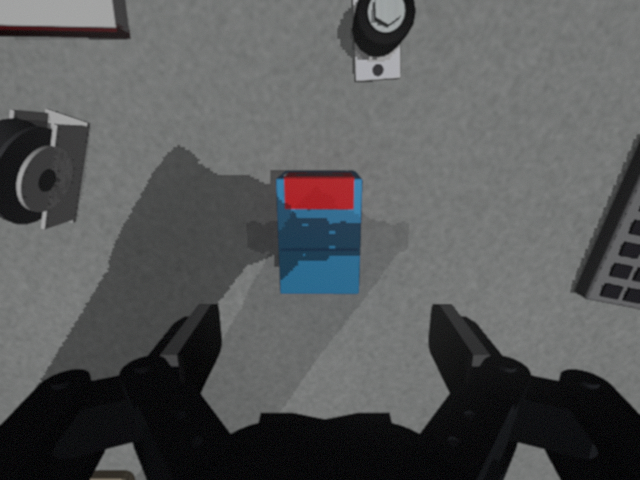

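The wrist view shows the small carton squarely under the gripper at (320,235) px, with its red card towards +x. The roller is at (380,20). Descending to grip.

carry_out([
  [0,-0.021,0.4,0,1],
  [0,-0.021,0.8,0,1],
  [0,-0.021,1,0,1],
  [0,-0.021,1,0,1],
  [0,-0.021,1,0,1],
  [0,-0.021,1,0,-0.2],
  [0,-0.021,1,0,-0.2],
  [0,-0.021,1,0,-0.2],
  [0,-0.021,1,0,-0.2],
  [0,-0.021,1,0,-0.2],
  [0,-0.021,1,0,-0.2],
], force=50)

```text
clock: 4.5
position: [0.4097, -0.3314, 0.0451]
ee_rot: [1.0, 0.0, 0.001, 0.001]
ft_force: [-1.3, 1.2, 7.0]
grip_width: 0.716
grasp_force: 54.5
```

```bash
python3 -c "
from h import *
go(.410,-.331,.2,0)"
```

```text
t 4.5 pos [ 0.4097 -0.3314  0.0451] yaw 0.0 tilt [ 0.002  0.002 -1.   ] q7 -1.05 w 0.716 gf 54.46430683135986 ft [-1.3  1.2  7. ]
  full-scale shift [ 4.000e-03 -1.000e-03 -1.033e+00] spin 0.0
```

carry_out([
  [0,0,-0.2,0,-0.2],
  [0,0,-0.5,0,-0.2],
  [0,0,-1,0,-0.2],
  [0,0,-1,0,-0.2],
  [0.4,-0.4,-1,0,-0.2],
  [0.7,-0.7,-1,0,-0.2],
  [0.7,-1,-1,0,-0.2],
  [0.7,-1,-1,0,-0.2],
])

```text
clock: 5.5
position: [0.515, -0.1743, 0.1925]
ee_rot: [1.0, 0.005, -0.0, -0.001]
ft_force: [-0.4, -1.1, -3.3]
grip_width: 0.72
grasp_force: 57.4
```

carry_out([
  [0.2,-0.4,0,0,-0.2],
  [0.4,-0.7,0,0,-0.2],
  [0.4,-1,0,0,-0.2],
  [0.4,-1,0,0,-0.2],
  [0.4,-1,0,0,-0.2],
])

```text
clock: 6.12
position: [0.5732, -0.0317, 0.1926]
ee_rot: [1.0, -0.0, -0.001, 0.0]
ft_force: [-0.3, -0.6, -3.4]
grip_width: 0.717
grasp_force: 57.3
```

Run:
```python
from fit import *
p=camera("wrist"); save(p,"w2"); X=cloud(p); print(np.round(-p["R"].T@p["t"],3))
rect(crop(X,(.628,-.093),.075,.073,.095),"yel")
rect(crop(X,(.63,.167),.075,.073,.095),"whi")
go(.63,.0365,.2,0)
```

```text
[ 0.647 -0.032  0.314]
yel 19863 c 624.6 -93.4 wh 100.4 90.9 ang 88.5 z 80.5
whi 14023 c 627.5 151.9 wh 71.3 91.3 ang 88.4 z 80.7
t 6.17 pos [ 0.5733 -0.0324  0.1927] yaw -0.09 tilt [-0.001  0.001 -1.   ] q7 -1.69 w 0.715 gf 57.344128489494324 ft [-0.5 -1.1 -4.3]
  full-scale shift [ 0.377 -0.46  -0.049] spin -0.003
```

View pics/w2.png

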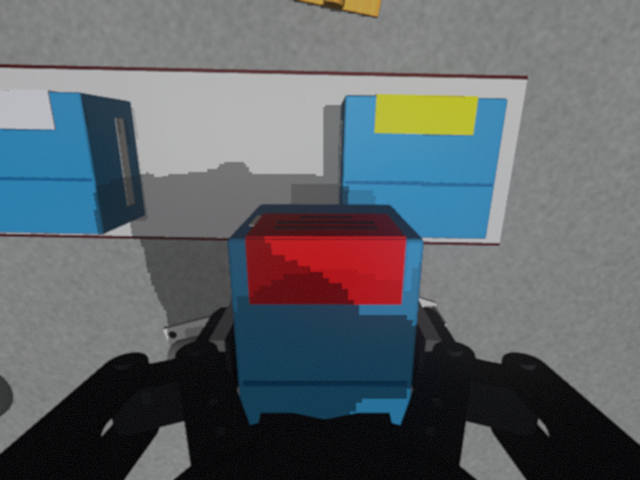

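The view shows the free riser at (235,150) px, between the white-card carton on the left and the yellow-card carton at (425,165). The held carton is square in the grip. Moving over the slot and lowering.

carry_out([
  [0.2,-0.3,0,0.037,-0.2],
  [0.365,-0.458,0,0.037,-0.2],
  [0.365,-0.458,0,0.037,-0.2],
  [0.365,-0.458,0,0.037,-0.2],
  [0.365,-0.458,0.3,0.037,-0.2],
  [0.365,-0.458,0.5,0.037,-0.2],
  [0.365,-0.458,0.7,0.037,-0.2],
  [0.365,-0.458,0.7,0.037,-0.2],
  [0.365,-0.458,0.7,0.037,-0.2],
])

```text
clock: 7.3
position: [0.6291, 0.0371, 0.0898]
ee_rot: [1.0, -0.01, 0.001, 0.0]
ft_force: [0.5, 0.8, -4.5]
grip_width: 0.722
grasp_force: 57.3
```

```bash
python3 -c "
from h import *
go(.628,.0363,.0655,-1.2)"
```

```text
t 7.3 pos [0.6291 0.0371 0.0898] yaw -1.17 tilt [ 0.002  0.    -1.   ] q7 -1.89 w 0.722 gf 57.253475189208984 ft [ 0.5  0.8 -4.5]
  full-scale shift [-0.008  0.006  0.162] spin 0.001
```

carry_out([
  [-0.006,0.005,0.08,0,-0.2],
  [-0.006,0.005,0.13,0,-0.2],
  [-0.006,0.005,0.155,0,-0.2],
  [-0.006,0.005,0.155,0,-0.2],
  [-0.006,0.005,0.155,0,-0.2],
])

```text
clock: 7.92
position: [0.6277, 0.0374, 0.0652]
ee_rot: [1.0, -0.01, 0.0, 0.0]
ft_force: [-1.6, -0.3, -0.9]
grip_width: 0.716
grasp_force: 57.7
```

```bash
python3 -c "
from h import *
go(.628,.0363,.0655,-1.2)"
```

```text
t 7.92 pos [0.6277 0.0374 0.0652] yaw -1.09 tilt [ 0.  0. -1.] q7 -1.89 w 0.716 gf 57.707998752593994 ft [-1.6 -0.3 -0.9]
  full-scale shift [ 0.002  0.007 -0.002] spin 0.004
```

carry_out([
  [0,0,0,0,0.5],
  [0,0,0,0,0.75],
  [0,0,0,0,0.75],
  [0,0,0,0,0.75],
  [0,0,-0.3,0,0.75],
  [0,0,-0.6,0,0.75],
  [0,0,-1,0,0.75],
  [0,0,-1,0,0.75],
  [-0.5,0,-1,0,1],
  [-0.9,0,-1,0,1],
  [-0.9,0,-1,0,1],
  [-0.9,0,-1,0,1],
])

```text
clock: 9.43
position: [0.4927, 0.0397, 0.2153]
ee_rot: [1.0, -0.01, 0.001, 0.0]
ft_force: [0.2, -0.7, -0.2]
grip_width: 0.995
grasp_force: 0.0
```

Run:
```python
from fit import *
p=camera("wrist"); X=cloud(p)
rect(crop(X,(.626,.037),.06,.073,.095),"small")
rect(crop(X,(.628,-.093),.075,.073,.095),"yel")
rect(crop(X,(.63,.167),.075,.073,.095),"whi")
p=camera("top"); X=cloud(p)
rect(crop(X,(.626,.037),.06,.073,.095),"small top")
go(.44,-.09,.215,-19)
```

```text
small 10868 c 613.8 37.4 wh 62.4 67.5 ang 88.7 z 80.5
yel 17446 c 612.5 -93.1 wh 101.2 66.7 ang 88.8 z 80.3
whi 17897 c 616.7 167.7 wh 101.3 68.5 ang 88.9 z 80.6
small top 493 c 644.2 37.7 wh 60.9 60.4 ang 89.6 z 80.2
t 9.53 pos [0.4938 0.0398 0.2152] yaw -1.11 tilt [ 0.001 -0.    -1.   ] q7 -1.8 w 1.0 gf 0.0 ft [-0.   0.1  0.3]
  full-scale shift [-0.342  0.872  0.001] spin 0.596
```

carry_out([
  [-0.2,0.4,0,0.3,1],
  [-0.34,0.85,0,0.6,1],
  [-0.34,0.85,0,0.6,1],
  [-0.34,0.85,0,0.6,1],
  [-0.34,0.85,0,0.6,1],
])

```text
clock: 10.15
position: [0.4401, -0.0851, 0.215]
ee_rot: [0.986, -0.164, -0.0, -0.0]
ft_force: [-0.1, -0.2, 0.4]
grip_width: 1.002
grasp_force: 0.0
```

```bash
cat > comp.py <<'E'
from fit import *
def comp(X,c,rad,z0=.003,z1=.1):
    "largest 3D blob above the counter round c: rect of all, and of slices"
    m=(np.hypot(X[...,0]-c[0],X[...,1]-c[1])<rad)&(X[...,2]>z0)&(X[...,2]<z1)
    n,l,s,_=cv2.connectedComponentsWithStats(m.astype(np.uint8))
    k=1+np.argmax(s[1:,4]); return X[l==k]
E
python3 - <<'E'
from comp import *
p=camera("wrist"); save(p,"w3"); X=cloud(p)
P=comp(X,(.457,-.109),.075)
rect(P,"all")
for a,b in((.003,.01),(.02,.04),(.04,.066),(.066,.09),(.072,.09)):
    Q=P[(P[:,2]>a)&(P[:,2]<b)]
    if len(Q)>5: rect(Q,(a,b))
go(.4575,-.109,.2,-19)
E
```

```text
all 4254 c 454.9 -108.3 wh 34.8 90.2 ang 71.1 z 64.1
(0.003, 0.01) 784 c 454.9 -108.4 wh 33.4 90.2 ang 71.1 z 4.5
(0.02, 0.04) 378 c 455.1 -108.8 wh 33.8 83.7 ang 71.1 z 38.1
(0.04, 0.066) 1198 c 453.5 -107.8 wh 34.8 78.2 ang 70.8 z 59.6
(0.066, 0.09) 1876 c 455.5 -108.9 wh 33.8 59.6 ang 71.5 z 74.2
(0.072, 0.09) 1278 c 455.8 -108.8 wh 20.0 48.8 ang 71.0 z 76.3
t 10.2 pos [ 0.44  -0.085  0.215] yaw -18.92 tilt [-0.    -0.001 -1.   ] q7 -1.8 w 1.002 gf 0.0 ft [-0.2 -0.3  0. ]
  full-scale shift [0.162 0.114 0.1  ] spin 0.003
```

View pics/w3.png

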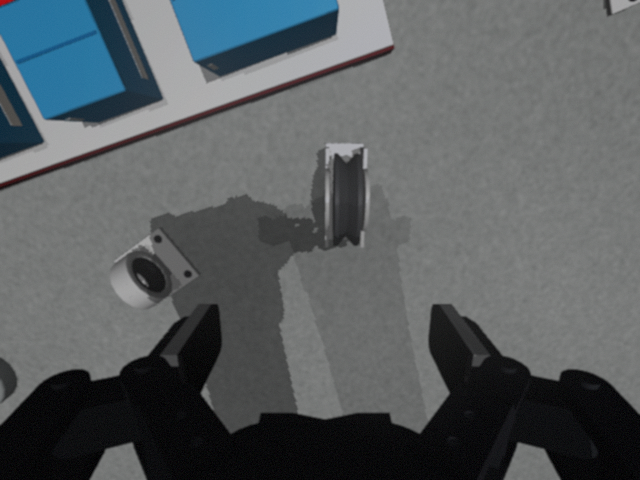

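The wheel's bracket stands lined up with the tool at (345,195) px, with clear space on both sides for the fingers.

carry_out([
  [0.145,0.115,0,-0.003,1],
  [0.145,0.115,0,-0.003,1],
  [0.145,0.115,0.3,-0.003,1],
  [0.145,0.115,0.6,-0.003,1],
  [0.145,0.115,0.9,-0.003,1],
  [0.145,0.115,1,-0.003,1],
  [0.145,0.115,1,-0.003,1],
])

```text
clock: 11.08
position: [0.4541, -0.1092, 0.0651]
ee_rot: [0.986, -0.165, -0.001, -0.0]
ft_force: [0.1, -1.2, 1.2]
grip_width: 1.0
grasp_force: 0.0
```

```bash
python3 -c "
from h import *
go(.4549,-.1084,.040,-19)"
```

```text
t 11.07 pos [ 0.4541 -0.1092  0.0651] yaw -18.95 tilt [-0.001 -0.    -1.   ] q7 -1.84 w 1.0 gf 0.0 ft [ 0.1 -1.2  1.2]
  full-scale shift [ 0.003 -0.007  0.167] spin 0.002
```

carry_out([
  [0.003,-0.005,0.165,0,1],
  [0.003,-0.005,0.165,0,1],
  [0.003,-0.005,0.165,0,0.2],
  [0.003,-0.005,0.165,0,-0.8],
  [0.003,-0.005,0.165,0,-0.8],
  [0.003,-0.005,0.165,0,-0.8],
  [0.003,-0.005,0.165,0,-0.8],
  [0.003,-0.005,0.165,0,-0.8],
  [0.003,-0.005,0.165,0,-0.8],
  [0.003,-0.005,0.165,0,-0.8],
], force=45)

```text
clock: 12.32
position: [0.4554, -0.1094, 0.0412]
ee_rot: [0.986, -0.165, 0.001, 0.0]
ft_force: [-1.8, 0.6, 6.3]
grip_width: 0.39
grasp_force: 44.7
```

```bash
python3 -c "
from h import *
go(.4549,-.1084,.190,-19)"
```

```text
t 12.32 pos [ 0.4554 -0.1094  0.0412] yaw -19.01 tilt [ 0.001 -0.    -1.   ] q7 -1.86 w 0.39 gf 44.71038680523634 ft [-1.8  0.6  6.3]
  full-scale shift [-0.004 -0.006 -0.992] spin -0.0
```

carry_out([
  [0,0,-0.3,0,-0.8],
  [0,0,-0.7,0,-0.8],
  [0,0,-1,0,-0.8],
  [0,0,-1,0,-0.8],
  [0.3,-0.15,-1,-0.3,-0.8],
  [0.6,-0.3,-1,-0.59,-0.8],
  [0.9,-0.45,-1,-0.59,-0.8],
  [0.9,-0.45,-1,-0.59,-0.8],
  [0.9,-0.45,-1,-0.59,-0.8],
])

```text
clock: 13.45
position: [0.6033, -0.0895, 0.1884]
ee_rot: [1.0, -0.011, -0.002, -0.0]
ft_force: [-0.3, -0.2, -3.5]
grip_width: 0.389
grasp_force: 46.7
```

```bash
python3 -c "
from h import *
go(.6255,-.0932,.1215,-1.2)"
```

```text
t 13.45 pos [ 0.6033 -0.0895  0.1884] yaw -1.3 tilt [-0.003 -0.    -1.   ] q7 -1.62 w 0.389 gf 46.73026241362095 ft [-0.3 -0.2 -3.5]
  full-scale shift [0.15  0.021 0.445] spin -0.003
```

carry_out([
  [0.146,0.021,0,0,-0.8],
  [0.146,0.021,0,0,-0.8],
  [0.146,0.021,0.2,0,-0.8],
  [0.146,0.021,0.35,0,-0.8],
  [0.146,0.021,0.4,0,-0.8],
  [0.146,0.021,0.4,0,-0.8],
  [0.146,0.021,0.4,0,-0.8],
])

```text
clock: 14.32
position: [0.6267, -0.0933, 0.1316]
ee_rot: [1.0, -0.011, 0.001, 0.0]
ft_force: [0.2, -0.4, -4.0]
grip_width: 0.393
grasp_force: 46.8
```

```bash
python3 -c "
from h import *
go(.6255,-.0932,.1215,-1.2)"
```

```text
t 14.32 pos [ 0.6267 -0.0933  0.1316] yaw -1.32 tilt [ 0.002  0.    -1.   ] q7 -1.64 w 0.393 gf 46.764274053275585 ft [ 0.2 -0.4 -4. ]
  full-scale shift [-0.008 -0.001  0.067] spin -0.004
```

carry_out([
  [-0.007,0,0.03,-0.003,-0.8],
  [-0.007,0,0.055,-0.003,-0.8],
  [-0.007,0,0.067,-0.003,-0.8],
  [-0.007,0,0.067,-0.003,-0.8],
  [-0.007,0,0.067,-0.003,-0.8],
])

```text
clock: 14.95
position: [0.6251, -0.0932, 0.1213]
ee_rot: [1.0, -0.011, 0.0, 0.0]
ft_force: [-6.0, 0.6, 6.1]
grip_width: 0.393
grasp_force: 48.0
```

```bash
python3 -c "
from h import *
go(.6255,-.0932,.1215,-1.2)"
```

```text
t 14.95 pos [ 0.6251 -0.0932  0.1213] yaw -1.22 tilt [ 0.  0. -1.] q7 -1.64 w 0.393 gf 47.9507202655077 ft [-6.   0.6  6.1]
  full-scale shift [ 0.003 -0.    -0.001] spin -0.001
```

carry_out([
  [0,0,0,0,0],
  [0,0,0,0,0.4],
  [0,0,0,0,0.4],
  [0,0,0,0,0.4],
  [0,0,-0.2,0,0.4],
  [0,0,-0.4,0,0.4],
  [0,0,-0.6,0,0.4],
  [0,0,-0.6,0,0.4],
  [-0.4,0.4,-0.6,0,1],
  [-0.7,0.8,-0.6,0,1],
  [-0.7,1,-0.6,0,1],
  [-0.7,1,-0.6,0,1],
])

```text
clock: 16.45
position: [0.5139, -0.2467, 0.2094]
ee_rot: [1.0, -0.015, -0.001, 0.001]
ft_force: [0.9, 0.6, 0.0]
grip_width: 0.998
grasp_force: 0.0
```

carry_out([
  [0,0.4,0,0,1],
  [0,0.8,0,0,1],
  [0,0.9,0,0,1],
  [0,0.9,0,0,1],
  [0,0.9,0,0,1],
])

```text
clock: 17.08
position: [0.5151, -0.3736, 0.21]
ee_rot: [1.0, -0.009, 0.0, -0.001]
ft_force: [0.2, 0.2, -0.2]
grip_width: 0.999
grasp_force: 0.0
```

Run:
```python
from comp import *
p=camera("wrist"); save(p,"w4"); X=cloud(p)
P=comp(X,(.5615,-.3745),.05)
rect(P,"all")
for a,b in((.003,.009),(.035,.052),(.043,.052),(.052,.07)):
    Q=P[(P[:,2]>a)&(P[:,2]<b)]
    if len(Q)>5: rect(Q,(a,b))
go(.5615,-.3745,.09,-1)
p=camera("top"); X=cloud(p)
P=crop(X,(.625,-.093),.065,.15,.18); rect(P,"wheel top")
P=crop(X,(.625,-.093),.065,.137,.18); rect(P,"wheel cheeks")
P=crop(X,(.625,-.093),.09,.073,.18); rect(P,"yel+wheel")
```

```text
all 3338 c 558.7 -376.1 wh 70.1 39.2 ang 3.7 z 46.8
(0.003, 0.009) 1336 c 558.7 -376.3 wh 70.1 36.0 ang 3.7 z 5.5
(0.035, 0.052) 1562 c 559.2 -376.1 wh 39.0 39.0 ang 0.3 z 47.6
(0.043, 0.052) 1551 c 559.2 -376.1 wh 39.0 39.0 ang 0.3 z 47.6
(0.052, 0.07) 414 c 559.0 -376.1 wh 16.1 18.2 ang 89.3 z 56.4
t 17.12 pos [ 0.5151 -0.3736  0.2102] yaw -1.05 tilt [ 0.    -0.001 -1.   ] q7 -1.1 w 1.002 gf 0.0 ft [-0.1  0.8  0.2]
  full-scale shift [0.309 0.001 0.802] spin -0.002
wheel top 168 c 626.7 -90.4 wh 26.0 53.7 ang 88.7 z 155.7
wheel cheeks 295 c 626.6 -93.2 wh 31.6 67.8 ang 89.4 z 151.8
yel+wheel 1659 c 628.0 -92.6 wh 98.5 92.5 ang 89.2 z 82.0
```

View pics/w4.png

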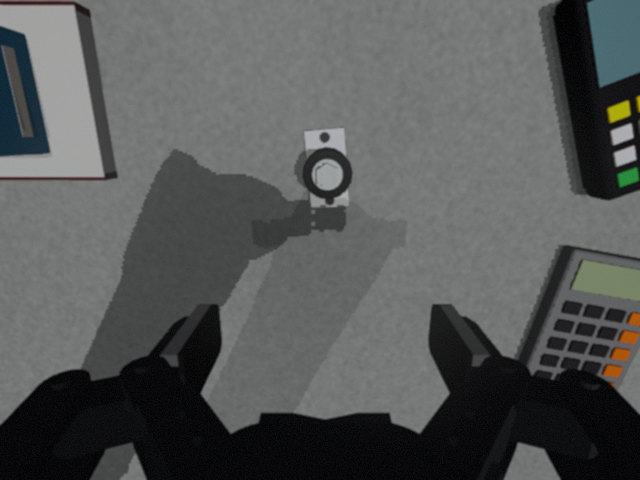

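The roller is at (327,170) px on its foot, which is turned 3.7°. Nothing is near it.

carry_out([
  [0.293,0.012,0,-0.158,1],
  [0.293,0.012,0,-0.158,1],
  [0.293,0.012,0.3,-0.158,1],
  [0.293,0.012,0.6,-0.158,1],
  [0.293,0.012,0.9,-0.158,1],
  [0.293,0.012,1,-0.158,1],
  [0.293,0.012,1,-0.158,1],
])

```text
clock: 18.05
position: [0.5579, -0.3783, 0.0605]
ee_rot: [1.0, 0.031, -0.0, -0.0]
ft_force: [0.9, 0.2, 0.1]
grip_width: 1.0
grasp_force: 0.0
```

```bash
python3 -c "
from h import *
go(.559,-.3762,.033,3.7)"
```

```text
t 18.05 pos [ 0.5579 -0.3783  0.0605] yaw 3.53 tilt [-0. -0. -1.] q7 -1.08 w 1.0 gf 0.0 ft [0.9 0.2 0.1]
  full-scale shift [ 0.008 -0.013  0.183] spin -0.006
```

carry_out([
  [0.006,-0.011,0.18,-0.004,1],
  [0.006,-0.011,0.18,-0.004,1],
  [0.006,-0.011,0.18,-0.004,0.2],
  [0.006,-0.011,0.18,-0.004,-0.7],
  [0.006,-0.011,0.18,-0.004,-0.7],
  [0.006,-0.011,0.18,-0.004,-0.7],
  [0.006,-0.011,0.18,-0.004,-0.7],
  [0.006,-0.011,0.18,-0.004,-0.7],
  [0.006,-0.011,0.18,-0.004,-0.7],
  [0.006,-0.011,0.18,-0.004,-0.7],
], force=35)

```text
clock: 19.3
position: [0.5594, -0.3773, 0.0348]
ee_rot: [0.999, 0.032, 0.001, 0.0]
ft_force: [-1.5, 2.0, 7.5]
grip_width: 0.455
grasp_force: 34.8
```

```bash
python3 -c "
from h import *
go(.559,-.3762,.180,-1.2)"
```

```text
t 19.3 pos [ 0.5594 -0.3773  0.0348] yaw 3.63 tilt [ 0.001  0.001 -1.   ] q7 -1.09 w 0.455 gf 34.81161166448146 ft [-1.5  2.   7.5]
  full-scale shift [-0.001 -0.006 -0.968] spin 0.161
```

carry_out([
  [0,0,-0.3,0,-0.7],
  [0,0,-0.7,0,-0.7],
  [0,0,-1,0,-0.7],
  [0,-0.3,-1,0.16,-0.7],
  [0,-0.7,-1,0.16,-0.7],
  [0,-0.9,-1,0.16,-0.7],
  [0,-0.9,-1,0.16,-0.7],
])

```text
clock: 20.18
position: [0.5506, -0.2389, 0.1837]
ee_rot: [1.0, -0.008, 0.0, -0.0]
ft_force: [0.1, -1.2, -2.4]
grip_width: 0.459
grasp_force: 36.5
```

carry_out([
  [0,0,-0.3,0,-0.7],
  [0,-0.3,-0.6,0,-0.7],
  [0,-0.7,-0.6,0,-0.7],
  [0,-1,-0.6,0,-0.7],
  [0,-1,-0.6,0,-0.7],
])

```text
clock: 20.8
position: [0.5536, -0.0886, 0.2738]
ee_rot: [1.0, -0.007, 0.0, -0.0]
ft_force: [0.7, -0.7, -2.7]
grip_width: 0.458
grasp_force: 36.5
```

carry_out([
  [0.1,-0.4,0,0,-0.7],
  [0.2,-0.8,0,0,-0.7],
  [0.3,-1,0,0,-0.7],
  [0.3,-1,0,0,-0.7],
  [0.3,-1,0,0,-0.7],
])

```text
clock: 21.42
position: [0.6015, 0.0545, 0.2729]
ee_rot: [1.0, -0.011, -0.0, 0.001]
ft_force: [-0.4, -0.5, -2.4]
grip_width: 0.457
grasp_force: 36.6
```

```bash
python3 -c "
from h import *
go(.6283,.1672,.1148,-1.2)"
```

```text
t 21.43 pos [0.6015 0.0545 0.2729] yaw -1.3 tilt [-0.001  0.001 -1.   ] q7 -1.86 w 0.457 gf 36.64128789212555 ft [-0.4 -0.5 -2.4]
  full-scale shift [ 0.162 -0.756  1.053] spin -0.003
```

carry_out([
  [0.1,-0.4,0,0,-0.7],
  [0.162,-0.756,0,0,-0.7],
  [0.162,-0.756,0,0,-0.7],
  [0.162,-0.756,0.3,0,-0.7],
  [0.162,-0.756,0.6,0,-0.7],
  [0.162,-0.756,0.8,0,-0.7],
  [0.162,-0.756,0.97,0,-0.7],
  [0.162,-0.756,0.97,0,-0.7],
  [0.162,-0.756,0.97,0,-0.7],
])

```text
clock: 22.55
position: [0.6288, 0.1684, 0.1291]
ee_rot: [1.0, -0.011, 0.001, 0.0]
ft_force: [-0.1, 0.9, -1.6]
grip_width: 0.455
grasp_force: 36.9
```

```bash
python3 -c "
from h import *
go(.6283,.1672,.1148,-1.2)"
```

```text
t 22.55 pos [0.6288 0.1684 0.1291] yaw -1.26 tilt [ 0.002  0.    -1.   ] q7 -2.1 w 0.455 gf 36.8570885527879 ft [-0.1  0.9 -1.6]
  full-scale shift [-0.003  0.008  0.096] spin -0.002
```

carry_out([
  [-0.002,0.007,0.05,0,-0.7],
  [-0.002,0.007,0.08,0,-0.7],
  [-0.002,0.007,0.096,0,-0.7],
  [-0.002,0.007,0.096,0,-0.7],
  [-0.002,0.007,0.096,0,-0.7],
])

```text
clock: 23.18
position: [0.6276, 0.1684, 0.1148]
ee_rot: [1.0, -0.01, 0.0, 0.0]
ft_force: [-4.7, -3.5, 8.8]
grip_width: 0.457
grasp_force: 37.9
```

```bash
python3 -c "
from h import *
go(.6283,.1672,.1148,-1.2)"
```

```text
t 23.18 pos [0.6276 0.1684 0.1148] yaw -1.17 tilt [ 0.     0.001 -1.   ] q7 -2.1 w 0.457 gf 37.90306666865945 ft [-4.7 -3.5  8.8]
  full-scale shift [ 0.005  0.008 -0.   ] spin 0.001
```

carry_out([
  [0,0,0,0,0],
  [0,0,0,0,0.4],
  [0,0,0,0,0.4],
  [0,0,0,0,0.4],
  [0,0,-0.2,0,0.4],
  [0,0,-0.4,0,0.4],
  [0,0,-0.65,0,0.4],
  [0,0,-0.65,0,0.4],
  [-0.4,0.2,-0.65,0,1],
  [-0.8,0.4,-0.65,0,1],
  [-1,0.5,-0.65,0,1],
  [-1,0.5,-0.65,0,1],
])

```text
clock: 24.68
position: [0.474, 0.0949, 0.2104]
ee_rot: [1.0, -0.011, -0.0, 0.001]
ft_force: [0.3, -0.8, 0.9]
grip_width: 0.997
grasp_force: 0.0
```

carry_out([
  [-0.4,0,0,-0.28,1],
  [-0.5,0,0,-0.55,1],
  [-0.5,0,0,-0.55,1],
  [-0.5,0,0,-0.55,1],
  [-0.5,0,0,-0.55,1],
])

```text
clock: 25.3
position: [0.4018, 0.0984, 0.2107]
ee_rot: [0.991, 0.133, -0.0, -0.0]
ft_force: [-0.1, 1.1, -0.3]
grip_width: 0.998
grasp_force: 0.0
```

Run:
```python
from comp import *
p=camera("wrist"); save(p,"w5"); X=cloud(p)
P=comp(X,(.446,.090),.055)
rect(P,"all")
for a,b in((.003,.009),(.02,.04),(.03,.07),(.045,.07),(.052,.07)):
    Q=P[(P[:,2]>a)&(P[:,2]<b)]
    if len(Q)>5: rect(Q,(a,b))
go(.446,.090,.1,15.4)
```

```text
all 4465 c 444.0 90.1 wh 59.3 60.1 ang 15.4 z 7.1
(0.003, 0.009) 2761 c 444.0 90.1 wh 59.3 60.1 ang 15.4 z 6.4
(0.02, 0.04) 48 c 445.0 99.1 wh 16.9 53.2 ang 85.6 z 36.6
(0.03, 0.07) 1624 c 444.5 90.2 wh 50.1 20.1 ang 15.6 z 57.1
(0.045, 0.07) 1518 c 444.4 90.2 wh 47.6 20.1 ang 15.6 z 57.5
(0.052, 0.07) 1236 c 444.0 89.8 wh 38.9 20.0 ang 14.3 z 58.3
t 25.35 pos [0.4017 0.0983 0.2107] yaw 15.26 tilt [-0.    -0.001 -1.   ] q7 -1.6 w 1.002 gf 0.0 ft [ 0.1 -1.5 -0.6]
  full-scale shift [0.271 0.132 0.738] spin -0.005
```

View pics/w5.png

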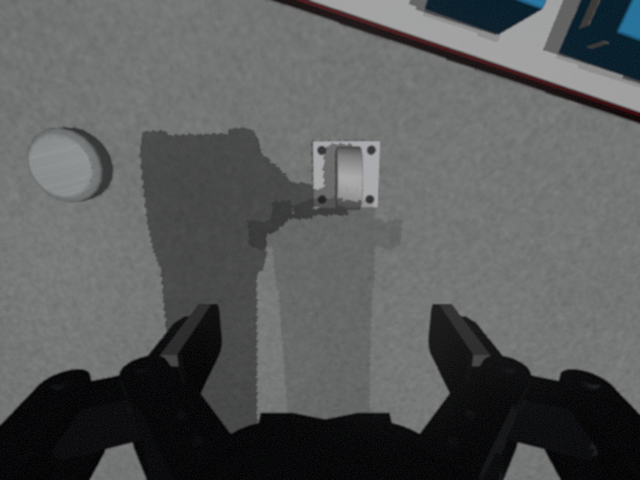

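The ring is at (347,175) px on its square foot and lined up with the tool. The end cap at (70,165) is well clear.

carry_out([
  [0.258,0.127,0,-0.006,0.6],
  [0.258,0.127,0,-0.006,0.4],
  [0.258,0.127,0.3,-0.006,0.4],
  [0.258,0.127,0.6,-0.006,0.4],
  [0.258,0.127,0.9,-0.006,0.4],
  [0.258,0.127,1,-0.006,0.4],
  [0.258,0.127,1,-0.006,0.4],
])

```text
clock: 26.22
position: [0.4433, 0.0903, 0.0609]
ee_rot: [0.991, 0.135, -0.001, -0.0]
ft_force: [0.8, -0.2, 0.2]
grip_width: 0.701
grasp_force: 0.0
```

```bash
python3 -c "
from h import *
go(.4441,.0901,.040,15.5)"
```

```text
t 26.23 pos [0.4433 0.0903 0.0609] yaw 15.52 tilt [-0.001 -0.    -1.   ] q7 -1.72 w 0.701 gf 0.0 ft [ 0.8 -0.2  0.2]
  full-scale shift [0.005 0.003 0.139] spin 0.001
```

carry_out([
  [0.004,0.002,0.14,0,0.4],
  [0.004,0.002,0.14,0,0.4],
  [0.004,0.002,0.14,0,-0.2],
  [0.004,0.002,0.14,0,-1],
  [0.004,0.002,0.14,0,-1],
  [0.004,0.002,0.14,0,-1],
  [0.004,0.002,0.14,0,-1],
  [0.004,0.002,0.14,0,-1],
  [0.004,0.002,0.14,0,-1],
  [0.004,0.002,0.14,0,-1],
], force=40)

```text
clock: 27.48
position: [0.4447, 0.0904, 0.0407]
ee_rot: [0.991, 0.135, 0.001, -0.0]
ft_force: [-2.8, 1.7, 7.4]
grip_width: 0.222
grasp_force: 38.7
```

```bash
python3 -c "
from h import *
go(.626,.0374,.190,-1.2)"
```

```text
t 27.48 pos [0.4447 0.0904 0.0407] yaw 15.54 tilt [ 0.001  0.    -1.   ] q7 -1.74 w 0.222 gf 38.723780106216736 ft [-2.8  1.7  7.4]
  full-scale shift [ 1.071  0.664 -0.994] spin 0.558
```

carry_out([
  [0,0,-0.3,0,-1],
  [0,0,-0.7,0,-1],
  [0,0,-1,0,-1],
  [0,0,-1,0,-1],
  [0.3,0.2,-1,0.28,-1],
  [0.6,0.4,-1,0.558,-1],
  [0.9,0.6,-1,0.558,-1],
  [0.9,0.6,-1,0.558,-1],
  [0.9,0.6,-1,0.558,-1],
])

```text
clock: 28.6
position: [0.5971, 0.0397, 0.1878]
ee_rot: [1.0, -0.01, -0.002, -0.0]
ft_force: [-1.1, 1.0, -3.2]
grip_width: 0.219
grasp_force: 40.1
```

```bash
python3 -c "
from h import *
go(.6261,.0373,.1207,-1.2)"
```

```text
t 28.6 pos [0.5971 0.0397 0.1878] yaw -1.19 tilt [-0.004 -0.    -1.   ] q7 -1.86 w 0.219 gf 40.088155728316224 ft [-1.1  1.  -3.2]
  full-scale shift [0.195 0.012 0.447] spin 0.0
```

carry_out([
  [0.19,0.013,0,0,-1],
  [0.19,0.013,0,0,-1],
  [0.19,0.013,0.2,0,-1],
  [0.19,0.013,0.35,0,-1],
  [0.19,0.013,0.38,0,-1],
  [0.19,0.013,0.38,0,-1],
  [0.19,0.013,0.38,0,-1],
])

```text
clock: 29.48
position: [0.6272, 0.037, 0.1342]
ee_rot: [1.0, -0.011, 0.001, 0.0]
ft_force: [-0.4, -0.0, -3.1]
grip_width: 0.218
grasp_force: 40.1
```

```bash
python3 -c "
from h import *
go(.6261,.0373,.1207,-1.2)"
```

```text
t 29.48 pos [0.6272 0.037  0.1342] yaw -1.21 tilt [ 0.002 -0.    -1.   ] q7 -1.88 w 0.218 gf 40.08312032709682 ft [-0.4 -0.  -3.1]
  full-scale shift [-0.007 -0.002  0.09 ] spin -0.0
```

carry_out([
  [-0.006,-0.002,0.05,0,-1],
  [-0.006,-0.002,0.075,0,-1],
  [-0.006,-0.002,0.089,0,-1],
  [-0.006,-0.002,0.089,0,-1],
  [-0.006,-0.002,0.089,0,-1],
])

```text
clock: 30.1
position: [0.626, 0.0375, 0.1209]
ee_rot: [1.0, -0.011, 0.0, 0.0]
ft_force: [-6.0, 0.5, 9.4]
grip_width: 0.223
grasp_force: 40.0
```

```bash
python3 -c "
from h import *
go(.6261,.0373,.1207,-1.2)"
```

```text
t 30.1 pos [0.626  0.0375 0.1209] yaw -1.21 tilt [ 0.001  0.    -1.   ] q7 -1.88 w 0.223 gf 40.03245303506105 ft [-6.   0.5  9.4]
  full-scale shift [0.001 0.001 0.001] spin -0.0
```

carry_out([
  [0,0,0,0,-0.3],
  [0,0,0,0,0.1],
  [0,0,0,0,0.1],
  [0,0,0,0,0.1],
  [0,0,-0.2,0,0.1],
  [0,0,-0.4,0,0.1],
  [0,0,-0.8,0,0.1],
  [0,0,-1,0,0.1],
  [-0.4,0,-1,0,0.1],
  [-0.65,0,-1,0,0.1],
  [-0.65,0,-1,0,0.1],
  [-0.65,0,-1,0,0.1],
  [-0.65,0,-1,0,0.1],
])

```text
clock: 31.72
position: [0.529, 0.0392, 0.2693]
ee_rot: [1.0, -0.011, -0.0, -0.0]
ft_force: [-0.1, -0.2, -0.6]
grip_width: 0.549
grasp_force: 0.0
```

Run:
```python
from fit import *
p=camera("wrist"); save(p,"w6"); X=cloud(p)
for l,c,h in(("yel",(.625,-.093),.08),("small",(.6255,.037),.06),("whi",(.628,.167),.056)):
    rect(crop(X,c,.064 if l!="yel" else .075,.073,.2),l+" all")
    rect(crop(X,c,.05,.0825,.088),l+" foot")
    rect(crop(X,c,.05,.08+h-.012,.08+h+.01),l+" crown")
go(.52,.0373,.27,-1.2)
p=camera("scene"); save({"img":cv2.resize(p["img"][150:330,220:460],(800,600))},"s6")
```

```text
yel all 15830 c 624.6 -93.0 wh 100.5 90.4 ang 89.0 z 116.7
yel foot 546 c 622.3 -74.5 wh 93.5 60.0 ang 6.4 z 84.6
yel crown 3311 c 623.6 -93.6 wh 22.2 56.9 ang 89.2 z 154.4
small all 9006 c 625.7 37.2 wh 62.1 91.1 ang 88.8 z 86.3
small foot 3713 c 629.9 37.1 wh 60.1 80.8 ang 88.8 z 86.4
small crown 2023 c 625.1 37.1 wh 20.1 44.2 ang 88.8 z 137.8
whi all 14575 c 628.2 167.4 wh 101.0 90.6 ang 88.7 z 81.5
whi foot 2227 c 628.0 165.8 wh 93.9 88.0 ang 86.2 z 85.5
whi crown 2781 c 627.1 167.6 wh 39.4 39.1 ang 58.1 z 128.1
t 31.77 pos [0.529  0.0392 0.2692] yaw -1.22 tilt [-0. -0. -1.] q7 -1.81 w 0.549 gf 0.0 ft [ 0.   0.9 -0.6]
  full-scale shift [-0.06   0.014 -0.005] spin -0.001
```

View pics/w6.png

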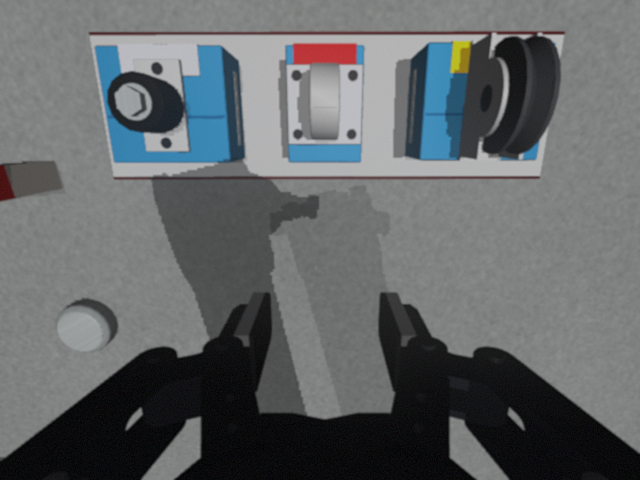

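View pics/s6.png

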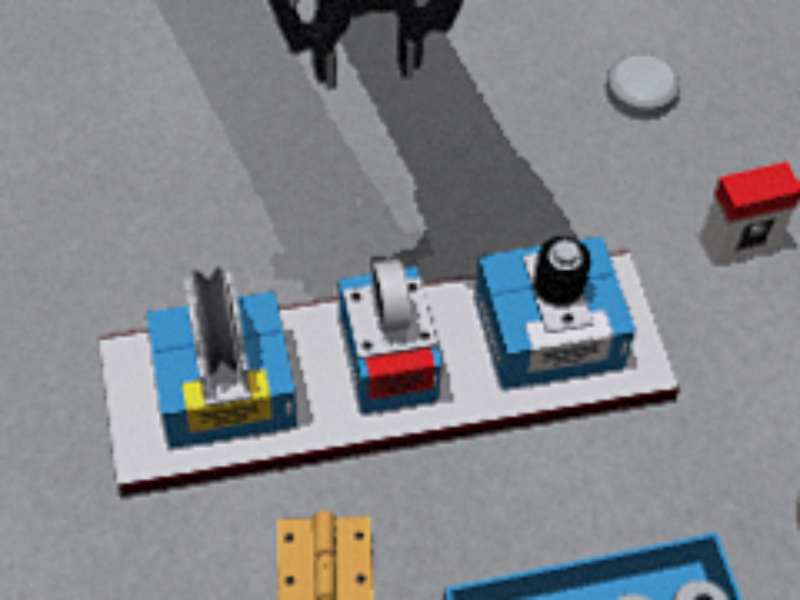

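Both pictures show the row complete. The roller (150,105), ring (325,100) and wheel (515,95) px in the wrist view are each centred and square to within about 1 mm and 1°. The bystanders have not moved and the gripper is clear.

```bash
python3 -c "
from h import *
print(ticket.hand_in())"
```

```text
the job is handed in; nothing more can be done
None
```

The job is handed in: the small carton stands midway in the row with its red card to the front, and the gate wheel, guide roller and flanged ring stand centred and square on their cartons (to within about 1 mm and 1° by the wrist camera), with the bystanders left where they were, at about 32 s of the 122 s allowed.

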